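# Clear the packing bench of an archive store

### The arm

A 7-joint arm with a two-finger parallel gripper is mounted at the origin on the work surface. World frame = base frame: x ahead of the robot, y to its left, z up, the work surface at z = 0. Lengths are in m, angles in rad, forces in N, time in s.
With the tool pointing down it reaches from about 0.4 to 0.875 m from the base axis. Payload 19.3 kg.
Tool frame: the origin (TCP) lies on the centre line of the jaws, within the pads' length; the fingertips stand 14 mm ahead of it and the grasp point (between the pads) lies 5 mm behind it; z points along the fingers, y is the line along which they close (so a half turn about z gives the same grasp; the last joint's range is limited). The gripper opens to 85 mm and grips with 20 to 120 N. Pads are 22 mm wide; open, the fingers measure 114 mm over their backs; the gripper's body (76 mm by 85 mm) begins 54 mm behind the grasp point. The pads swing forward as they close: fully open they stand 13 mm farther back than shut.
Start: joints at [1.209, 0.521, -0.036, 1.599, 0.021, 1.021, -0.113], TCP at [0.18, -0.599, 0.245] pointing down, gripper open.
Joint ranges: [-2.91, 2.91], [-0.3, 2.13], [-1.5, 1.42], [0.17, 2.43], [-1.26, 4.41], [0.16, 1.93], [-2.52, 2.52]. Speed limits (rad/s): [1.89, 1.89, 2.39, 2.39, 3.01, 3.01, 3.01].

### API

Orientations are given as [roll, pitch, yaw] about the fixed x, y, z axes, in that order (R = Rz(yaw) Ry(pitch) Rx(roll)).
In Python, from workcell import bot, grab_frame, regions_of gives the robot as it stands. The module is installed in compiled form; this text tells all that it offers.
- The arm moves only by the tool play_rows, never from a script. Its argument "plan" is a list of rows, each a list of 3 entries, a list of its own where there are three numbers: the shift along the tool's x, y, z in units of 2.5 cm (1.0 is 2.5 cm), then the turn, a rotation vector about the tool's x, y, z in units of 0.15 rad (1.0 is 0.15 rad), then the closure, from -1 (fully open) to 1 (shut). In form: [[[tx, ty, tz], [rx, ry, rz], jaw], ...]. A call has 1 to 20 rows; each row shifts and turns the commanded pose from where the row before left it, along the tool's axes as they then stand; what a row does not reach is not made up. A row lasts 1/8 s, in which the tool goes at most 62.5 mm and 10.7 degrees, less where a joint would pass 70% of its speed; a pose out of reach is approached as far as the arm can. A call with a number of a shift or a turn outside -1 to 1 is refused whole. A call with a gripper value outside its range is refused whole. The fingers move at their own pace and stop on an object; "newtons" is the grip in N (left out, the last holds). Time passes only in rows, so rows that do not move let the fingers close. It gives the time, the measured TCP pose, the force, the opening and the grip force at its end, in the units of the state.
- bot.observe(): the state, without advancing time (a new reading comes with each control period).
- grab_frame(name): name is "scene" or "top" or "wrist"; returns a dict with "pixels" (480x640x3 uint8, red, green, blue), "depth" (480x640 float32, m along the optical axis (not along the pixel's ray), 0 where there is no reading), "camera_matrix" (3x3 intrinsics, pixels), "R" (3x3) and "t" (3): a world point X has camera coordinates R X + t. Camera axes: x right, y down, z forward; pixel columns grow to the right and rows downward; lengths in m; the calibration is good to about 2 mm. The wrist camera is an equidistant fisheye: a pixel r from the principal point sees the ray r / f radians off the axis. A picture is of the moment at which its call begins.
- bot.job_done(): hands the job in; it is judged then, once.
Trained networks look in the newest picture that a camera, given by its name, has taken for a name from the list of things; names that differ only in an ending like _2 or _b are one class to them, and where a whole thing is asked for, a point or a joint stands for the part that bears it (a point fixed in the world has none). Each returns a list of dicts, best first, with "p" (0 to 1); they miss things now and then, are a little off and sometimes report something else, mostly with a low value. They report only what shows in the picture. A call takes as long as a camera call.
- regions_of(thing, camera): "mask" (480x640 bool, what is visible of it) and "box" ([left, top, right, bottom] in pixels, round what is visible of it).
The state is a dict: "clock": time; "qpos": joint angles; "qd": joint speeds; "joint_efforts": joint torques, N m; "position": TCP position; "tool_rot": TCP orientation; "force": force on the tool from outside, world axes, zero at the start; "moment": the same for the moment, N m; "grip_width": finger opening in m; "finger_force": force on a finger pad.
Only numpy, scipy, OpenCV 4.12 (cv2) and the standard library are available. Lean on these libraries where they do the work, as an engineer would, in place of code of your own. Each camera call takes 0.05 s, during which the arm holds its last target. There are 200 camera calls.

### The job

Clear the waste off the packing bench into the red bin: the spent cardboard tape core hanging on the hook stand and the pale wooden batten offcut lying under the paper roll. Lift the core up and off its hook without dragging the stand about or tipping it, and do not bump the paper roll or its frame. Leave the bin, the stand and everything else on the bench standing where they are.

Things in the scene. Friction and masses are not known exactly. Their poses are not given: they have to be found in the camera images.
- waste_bin: red open-topped bin, 240 (own x) x 220 (own y) x 130 mm tall, walls and floor 6 mm, 1 kg, loose on the bench; origin at the centre of its underside, z up
- hook_stand: steel stand, loose, 1.4 kg: round foot 120 mm across and 14 mm thick, upright post 16 mm across and 208 mm tall at the origin (centre of the foot's underside). From the post a level rod 8 mm thick runs 104 mm along own -x at 200 mm height, then turns up to its tip
- hook_tip (a point): centre of the upturned end of the hook: 112 mm from the post axis along the stand's -x, 218 mm above the bench (the bar's 4 mm radius comes on top)
- tape_core: spent brown cardboard tape core, a ring of 60 mm outer and 46 mm inner diameter, 45 mm long, 60 g, hanging on the hook's level rod. Origin at its centre; its own x is the ring's axis, along the rod. When hanging, its centre is 181 mm above the bench
- batten_offcut: pale wood batten offcut, a block 100 (own x) x 45 (own y) x 45 mm tall, about 100 g, lying on the bench below the paper roll; origin at the centre of its underside
- batten_mid (a point): centre of the batten offcut's volume
- roll_frame: fixed steel frame of the paper roll; origin on the bench right below the roll's axis, midway between the two posts. Posts 22 x 12 mm, 257 mm tall, at own y = +155 and -155 mm, each with a foot 24 mm wide and 12 mm high from own x = -40 to +80 mm
- paper_roll: white paper roll, 76 mm in diameter and 270 mm long, axis along the frame's own y, level, 235 mm above the bench (lowest point 197 mm); turns freely on its axis. Origin at the middle of the axis
- spool_a: full reel of white tape, upright, 72 mm across, 90 mm tall; loose, leave it alone; origin at the underside centre
- spool_b: full reel of grey tape, upright, 72 mm across, 90 mm tall; loose, leave it alone; origin at the underside centre
- paste_jar: closed amber jar, 66 mm across, 90 mm tall; loose, leave it alone; origin at the underside centre
- dust_brush: hand brush lying flat, 170 mm long, handle towards its own -x; loose, leave it alone
- bone_folder: off-white flat paper folder, 150 x 24 x 6 mm, lying flat; loose, leave it alone; origin at the underside centre

How it is judged:
At the end, for the whole second after the job is handed in: The middles of the tape core and of the batten offcut lie inside the bin, below its rim; bin upright and within 60 mm of its start, hook stand upright and within 40 mm of its start, every other loose thing within 40 mm of its start (x of batten_mid in the frame of waste_bin between -0.114 and 0.114 m and y of batten_mid in the frame of waste_bin between -0.104 and 0.104 m and z of batten_mid in the frame of waste_bin between 0 and 0.13 m and x of tape_core in the frame of waste_bin between -0.114 and 0.114 m and y of tape_core in the frame of waste_bin between -0.104 and 0.104 m and z of tape_core in the frame of waste_bin between 0 and 0.13 m and angle between each of waste_bin, hook_stand's own z axis and vertical below 0.1 rad and distance of waste_bin from where it was at the start of the episode below 0.06 m and distance of each of hook_stand, spool_a, spool_b, paste_jar, dust_brush, bone_folder from where it was at the start of the episode below 0.04 m); the robot touches nothing.
It fails at once if the paper roll or its frame is bumped (over 8 N) (contact force between anything else and roll_frame above 8 N).
It fails at once if the hook stand is tipped (over 0.3 rad) or dragged over 40 mm (angle between hook_stand's own z axis and vertical above 0.3 rad or distance of hook_stand from where it was at the start of the episode above 0.04 m).
It fails at once if a reel, the jar, the brush or the paper folder is pushed over 40 mm (distance of any of spool_a, spool_b, paste_jar, dust_brush, bone_folder from where it was at the start of the episode above 0.04 m).
It also fails if it takes over 64 s, if anything falls off the work surface, if the arm or the gripper's body presses on something with over 40 N, if the wrist force passes 120 N, or if a joint passes its speed limit or range.

## Working session

There is one attempt and no reset: what is moved stays moved. The work goes in short steps, Python scripts to look and compute and a tool call to move; the robot and the scene stay as the last step left them, time stands still between calls to the robot, and variables do not carry over. Pictures are saved under pics/ and viewed, at most 10 in all, crops included, and the job is handed in when it is done.

Besides the shell and the picture viewer there is one more tool, called after "Call:" by a JSON object that holds its "method" and its "body", one argument or row to a line. play_rows: Moves the arm, as the interface text tells. Its arguments: {"type":"object","properties":{"plan":{"type":"array"},"newtons":{"type":"number"}},"required":["plan"]}

```bash
mkdir -p pics; cat > h.py <<'E'
import numpy as np, cv2
from workcell import bot, grab_frame, regions_of
def cloud(f, mask=None):
    d=f["depth"]; m=d>0
    if mask is not None: m=m&mask
    v,u=np.nonzero(m); z=d[v,u]; K=f["camera_matrix"]
    c=np.stack([(u-K[0,2])/K[0,0]*z,(v-K[1,2])/K[1,1]*z,z],1)
    return (c-f["t"])@f["R"]
E
python3 - <<'E'
from h import *
print(bot.observe())
ims=[]
for n in ["scene","top"]:
    f=grab_frame(n); cv2.imwrite(f"pics/{n}0.png",f["pixels"][:,:,::-1])
    print(n,"cam at",-f["R"].T@f["t"])
    for t in ["waste_bin","hook_stand","tape_core","batten_offcut","roll_frame","paper_roll","spool_a","paste_jar","dust_brush","bone_folder"]:
        for r in regions_of(t,n)[:2]:
            if r["p"]<.3: continue
            P=cloud(f,r["mask"])
            if len(P): print(t,round(r["p"],2),np.round(r["box"]),"med",np.round(np.median(P,0),3),"lo",np.round(np.percentile(P,3,axis=0),3),"hi",np.round(np.percentile(P,97,axis=0),3))
E
```

```text
{'clock': 0.0, 'qpos': array([ 1.20881542,  0.52204208, -0.036336  ,  1.59997982,  0.02123086,
        1.02108716, -0.112825  ]), 'qd': array([-0.00206522, -0.00051804, -0.00021762,  0.00031556, -0.00035188,
       -0.0008239 , -0.0004263 ]), 'joint_efforts': array([ 4.03877028e-03, -9.27099109e+01,  1.97998345e+00, -3.69939387e+01,
        1.76562817e-02,  7.72540108e-03, -5.91421849e-05]), 'position': array([ 0.17966188, -0.59829988,  0.24471823]), 'tool_rot': array([-3.14046668e+00,  1.01546720e-04,  2.91769071e-01]), 'force': array([ 0.17903194,  0.22787722, -0.36047759]), 'moment': array([ 0.01797405, -0.00086436, -0.0008432 ]), 'finger_force': 0.0, 'grip_width': 0.08548838513828674}
scene cam at [ 1.42259046 -0.27370266  1.04288982]
waste_bin 0.79 [382. 178. 519. 297.] med [0.452 0.361 0.068] lo [0.361 0.23  0.005] hi [0.603 0.447 0.132]
waste_bin 0.41 [222. 263. 252. 323.] med [ 0.484 -0.171  0.019] lo [ 0.378 -0.188  0.005] hi [ 0.538 -0.151  0.024]
hook_stand 0.61 [129. 208. 184. 339.] med [ 0.486 -0.339  0.016] lo [ 0.431 -0.39   0.008] hi [ 0.535 -0.289  0.205]
tape_core 0
[... 2159 characters left out ...]
.236] hi [0.718 0.133 0.274]
spool_a 0.8 [438. 165. 484. 207.] med [ 0.692 -0.327  0.088] lo [ 0.666 -0.366 -0.001] hi [ 0.732 -0.302  0.092]
spool_a 0.67 [251. 141. 393. 185.] med [0.678 0.005 0.267] lo [ 0.65  -0.124  0.238] hi [0.718 0.133 0.274]
paste_jar 0.96 [208. 153. 240. 185.] med [0.713 0.232 0.088] lo [0.691 0.207 0.018] hi [0.745 0.262 0.093]
dust_brush 0.88 [381. 251. 400. 327.] med [ 0.472 -0.169  0.017] lo [ 0.377 -0.187 -0.001] hi [ 0.534 -0.149  0.022]
bone_folder 0.74 [308. 269. 347. 329.] med [ 0.43  -0.021  0.006] lo [ 0.366 -0.056  0.002] hi [0.492 0.012 0.01 ]
bone_folder 0.71 [234. 142. 406. 211.] med [0.679 0.004 0.265] lo [ 0.65  -0.149  0.011] hi [0.718 0.16  0.274]
```

View pics/scene0.png

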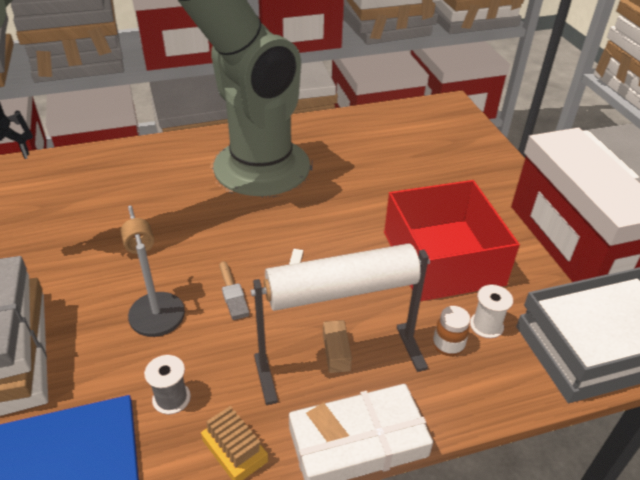

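View pics/top0.png

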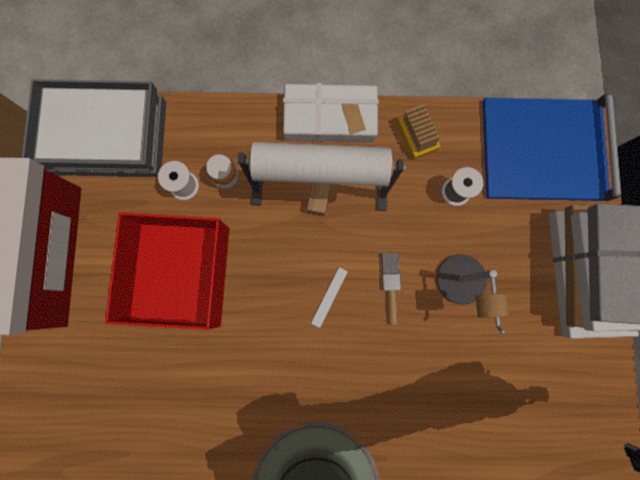

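The scene view shows the stand at about (157,310), with the core on its hook at (138,235). The batten is under the roll at (338,347) and the bin is at (450,237). The top view agrees: core (493,307), hook tip (502,328), batten near end (319,200), bin (167,270). Next I'll measure the yaws and centres.

```bash
python3 - <<'E'
from h import *
A={}
for n in ["scene","top"]:
    A[n]=cloud(grab_frame(n))
P=np.vstack(list(A.values()))
def box(x0,x1,y0,y1,z0,z1,Q=P): return Q[(Q>[x0,y0,z0]).all(1)&(Q<[x1,y1,z1]).all(1)]
def rect(name,Q):
    r=cv2.minAreaRect((Q[:,:2]*1000).astype(np.float32)); print(name,len(Q),np.round(r[0],1),np.round(r[1],1),round(r[2],1),"z",np.round(np.median(Q[:,2]),3))
for n in A:
    Q=A[n]
    rect(n+" batten top",box(.6,.8,-.06,.08,.036,.056,Q)); 
    rect(n+" bin rim",box(.33,.65,.2,.48,.122,.14,Q))
    rect(n+" foot",box(.4,.56,-.41,-.26,.008,.02,Q))
    rect(n+" roll",box(.6,.8,-.13,.13,.2,.29,Q))
    rect(n+" core",box(.385,.45,-.39,-.29,.15,.193,Q)); rect(n+" coretop",box(.385,.45,-.39,-.29,.205,.216,Q))
    for a,b in [(.33,.36),(.36,.39),(.44,.455),(.455,.47),(.47,.5)]:
        R=box(a,b,-.42,-.26,.185,.24,Q)
        if len(R): print(n,"rod",a,len(R),np.round(np.median(R,0),4),np.round(R.max(0),3))
    rect(n+" feet L",box(.5,.9,.13,.2,.006,.018,Q)); rect(n+" feet R",box(.5,.9,-.2,-.13,.006,.03,Q))
E
```

```text
scene batten top 943 [681.5   5.3] [ 45.1 104.4] 80.4 z 0.046
scene bin rim 1387 [480.  338.5] [223.4 247.7] 87.3 z 0.129
scene foot 1745 [ 479.5 -338.6] [119.2 119.6] 57.1 z 0.015
scene roll 6093 [6.931e+02 5.000e-01] [262.2  77. ] 86.8 z 0.264
scene core 335 [ 417.7 -344.5] [49.7 59.9] 3.2 z 0.166
scene coretop 313 [ 417.8 -343.9] [64.1 42.1] 2.2 z 0.21
scene rod 0.36 51 [ 0.3731 -0.3479  0.2124] [ 0.386 -0.344  0.224]
scene rod 0.44 53 [ 0.4421 -0.3506  0.2037] [ 0.453 -0.338  0.214]
scene rod 0.455 16 [ 0.4606 -0.3407  0.2046] [ 0.468 -0.337  0.207]
scene rod 0.47 110 [ 0.4839 -0.3391  0.2023] [ 0.491 -0.331  0.214]
scene feet L 572 [721.9 165.4] [ 68.8 348.5] 89.9 z 0.013
scene feet R 1034 [ 697.8 -164.6] [ 69.5 395.4] 89.8 z 0.014
top batten top 554 [667.6   7.3] [45.  75.2] 80.5 z 0.045
top bin rim 1444 [480.3 339. ] [222.9 240.8] 87.7 z 0.129
top foot 1736 [ 479.9 -339.3] [117.2 118.3] 1.0 z 0.013
top roll 5175 [ 6.875e+02 -1.000e-01] [260.8  75.7] 88.7 z 0.267
top core 111 [ 417.8 -343.8] [41.9 60. ] 4.7 z 0.187
top coretop 384 [ 421.7 -344. ] [52.6 37.2] 2.2 z 0.208
top rod 0.36 68 [ 0.3763 -0.3468  0.2051] [ 0.39  -0.343  0.223]
top rod 0.44 44 [ 0.4451 -0.3421  0.2024] [ 0.454 -0.339  0.208]
top rod 0.455 34 [ 0.4628 -0.34    0.2027] [ 0.47  -0.337  0.205]
top rod 0.47 79 [ 0.4785 -0.3367  0.2057] [ 0.486 -0.332  0.211]
top feet L 184 [716.7 152.8] [370.3  52.9] 4.1 z 0.012
top feet R 520 [ 690.5 -159.8] [ 68.6 380.6] 87.8 z 0.016
```

Call:
{"method": "play_rows", "body": {
  "plan": [
    [[0, 0, -0.7], [0, 0, 0.72], -1],
    [[0, 0, -0.7], [0, 0, 0.72], -1],
    [[0.934, -0.856, 0], [0, 0, 0], -1],
    [[0.934, -0.856, 0], [0, 0, 0], -1],
    [[0.934, -0.856, 0], [0, 0, 0], -1],
    [[0.934, -0.856, 0], [0, 0, 0], -1],
    [[0.934, -0.856, 0], [0, 0, 0], -1],
    [[0.934, -0.856, 0], [0, 0, 0], -1],
    [[0.934, -0.856, 0], [0, 0, 0], -1],
    [[0.934, -0.856, 0], [0, 0, 0], -1],
    [[0.934, -0.856, 0], [0, 0, 0], -1],
    [[0.934, -0.856, 0], [0, 0, 0], -1],
    [[0.934, -0.856, 0], [0, 0, 0], -1],
    [[0, 0, 0], [0, 0, 0], -1],
    [[0, 0, 0], [0, 0, 0], -1]
  ],
  "newtons": 25
}}

```text
clock: 3.08
position: [0.4177, -0.3449, 0.2803]
tool_rot: [3.141, 0.0, 0.075]
force: [-0.7, -1.1, -0.4]
grip_width: 0.0852
finger_force: 0.0
```

Call:
{"method": "play_rows", "body": {
  "plan": [
    [[0, 0, 0.6], [0, 0, 0], -1],
    [[0, 0, 0.6], [0, 0, 0], -1],
    [[0, 0, 0.6], [0, 0, 0], -1],
    [[0, 0, 0.6], [0, 0, 0], -1],
    [[0, 0, 0.6], [0, 0, 0], -1],
    [[0, 0, 0.6], [0, 0, 0], -1],
    [[0, 0, 0.6], [0, 0, 0], -1],
    [[0, 0, 0], [0, 0, 0], -1],
    [[0, 0, 0], [0, 0, 0], -1]
  ]
}}

```text
clock: 4.2
position: [0.4183, -0.3446, 0.1756]
tool_rot: [3.141, -0.0, 0.076]
force: [-0.6, -0.4, -0.5]
grip_width: 0.0857
finger_force: 0.0
```

```bash
python3 - <<'E'
from h import *
f=grab_frame("wrist"); cv2.imwrite("pics/w1.png",f["pixels"][:,:,::-1])
o=bot.observe(); print(o["position"],o["force"])
E
```

```text
[ 0.41831593 -0.3446053   0.17576466] [ 0.1491393   0.68752313 -0.38811438]
```

View pics/w1.png

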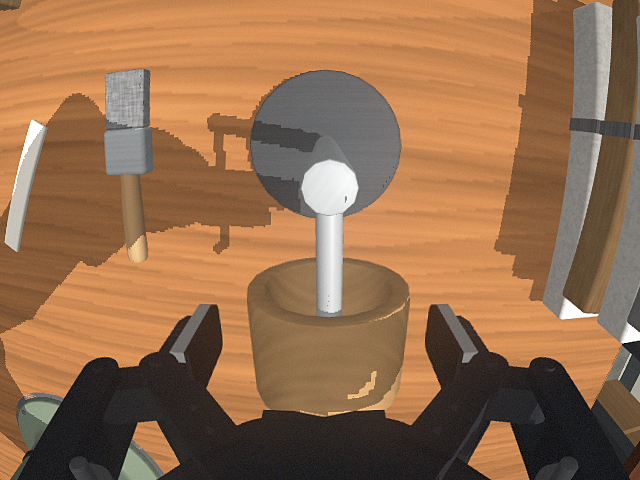

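The wrist view shows the core at (328,335), centred between the open pads at (195,335) and (455,335), with the rod running through it. I'll close now.

Call:
{"method": "play_rows", "body": {
  "plan": [
    [[0, 0, 0], [0, 0, 0], 0],
    [[0, 0, 0], [0, 0, 0], 0.3],
    [[0, 0, 0], [0, 0, 0], 0.6],
    [[0, 0, 0], [0, 0, 0], 1],
    [[0, 0, 0], [0, 0, 0], 1],
    [[0, 0, 0], [0, 0, 0], 1],
    [[0, 0, 0], [0, 0, 0], 1],
    [[0, 0, 0], [0, 0, 0], 1]
  ],
  "newtons": 30
}}

```text
clock: 5.25
position: [0.4183, -0.3446, 0.176]
tool_rot: [3.141, -0.001, 0.076]
force: [-2.0, 1.9, 7.6]
grip_width: 0.06
finger_force: 30.5
```

Call:
{"method": "play_rows", "body": {
  "plan": [
    [[0, 0, -0.28], [0, 0, 0], 1],
    [[0, 0, -0.28], [0, 0, 0], 1],
    [[0, 0, -0.28], [0, 0, 0], 1],
    [[0, 0, -0.28], [0, 0, 0], 1],
    [[0, 0, 0], [0, 0, 0], 1],
    [[0, 0, 0], [0, 0, 0], 1]
  ]
}}

```text
clock: 6.0
position: [0.418, -0.3443, 0.2031]
tool_rot: [-3.141, 0.0, 0.076]
force: [0.6, 0.1, -1.0]
grip_width: 0.0597
finger_force: 32.4
```

```bash
python3 - <<'E'
from h import *
o=bot.observe(); print(o["position"],o["force"],o["grip_width"])
f=grab_frame("wrist"); a=f["pixels"][:,:,::-1]
g=grab_frame("scene"); b=cv2.resize(g["pixels"][180:300,80:240,::-1],(640,480))
cv2.imwrite("pics/w2.png",cv2.resize(np.hstack([a,b]),(800,300)))
E
```

```text
[ 0.41800283 -0.34434157  0.20314225] [ 0.58546686  0.10640423 -0.99221769] 0.059716171511516807
```

View pics/w2.png

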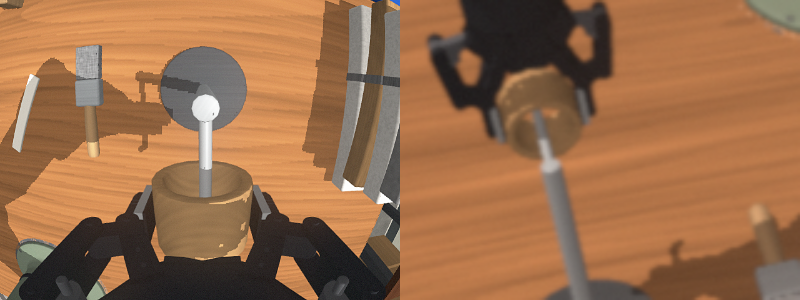

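The left half shows the rod now running through the middle of the core's hole, and the foot hasn't moved. I'll slide the core off along the rod.

Call:
{"method": "play_rows", "body": {
  "plan": [
    [[-0.4, 0, 0], [0, 0, 0], 1],
    [[-0.4, 0, 0], [0, 0, 0], 1],
    [[-0.4, 0, 0], [0, 0, 0], 1],
    [[-0.4, 0, 0], [0, 0, 0], 1],
    [[-0.4, 0, 0], [0, 0, 0], 1],
    [[-0.4, 0, 0], [0, 0, 0], 1],
    [[-0.4, 0, 0], [0, 0, 0], 1],
    [[-0.4, 0, 0], [0, 0, 0], 1],
    [[-0.4, 0, 0], [0, 0, 0], 1],
    [[0, 0, 0], [0, 0, 0], 1],
    [[0, 0, 0], [0, 0, 0], 1]
  ]
}}

```text
clock: 7.48
position: [0.3286, -0.3512, 0.2034]
tool_rot: [3.141, -0.0, 0.076]
force: [0.7, 0.4, -0.5]
grip_width: 0.0597
finger_force: 32.4
```

Call:
{"method": "play_rows", "body": {
  "plan": [
    [[0, 0, -0.85], [0, 0, 0], 1],
    [[0, 0, -0.85], [0, 0, 0], 1],
    [[0, 0, -0.85], [0, 0, 0], 1],
    [[0, 0, -0.85], [0, 0, 0], 1],
    [[0.68, -0.957, 0], [0, 0, 0], 1],
    [[0.68, -0.957, 0], [0, 0, 0], 1],
    [[0.68, -0.957, 0], [0, 0, 0], 1],
    [[0.68, -0.957, 0], [0, 0, 0], 1],
    [[0.68, -0.957, 0], [0, 0, 0], 1],
    [[0.68, -0.957, 0], [0, 0, 0], 1],
    [[0.68, -0.957, 0], [0, 0, 0], 1],
    [[0.68, -0.957, 0], [0, 0, 0], 1]
  ]
}}

```text
clock: 8.98
position: [0.4502, -0.1489, 0.2883]
tool_rot: [-3.141, -0.0, 0.076]
force: [0.8, -0.0, 0.2]
grip_width: 0.0598
finger_force: 32.7
```

Call:
{"method": "play_rows", "body": {
  "plan": [
    [[0.034, -0.97, 0], [0, 0, 0], 1],
    [[0.034, -0.97, 0], [0, 0, 0], 1],
    [[0.034, -0.97, 0], [0, 0, 0], 1],
    [[0.034, -0.97, 0], [0, 0, 0], 1],
    [[0.034, -0.97, 0], [0, 0, 0], 1],
    [[0.034, -0.97, 0], [0, 0, 0], 1],
    [[0.034, -0.97, 0], [0, 0, 0], 1],
    [[0.034, -0.97, 0], [0, 0, 0], 1],
    [[0.034, -0.97, 0], [0, 0, 0], 1],
    [[0.034, -0.97, 0], [0, 0, 0], 1],
    [[0.034, -0.97, 0], [0, 0, 0], 1],
    [[0.034, -0.97, 0], [0, 0, 0], 1],
    [[0.034, -0.97, 0], [0, 0, 0], 1],
    [[0.034, -0.97, 0], [0, 0, 0], 1],
    [[0.034, -0.97, 0], [0, 0, 0], 1],
    [[0.034, -0.97, 0], [0, 0, 0], 1],
    [[0.034, -0.97, 0], [0, 0, 0], 1],
    [[0.034, -0.97, 0], [0, 0, 0], 1],
    [[0.034, -0.97, 0], [0, 0, 0], 1],
    [[0.034, -0.97, 0], [0, 0, 0], 1]
  ]
}}

```text
clock: 11.48
position: [0.4296, 0.336, 0.2882]
tool_rot: [-3.141, 0.0, 0.076]
force: [-0.3, -0.5, -0.3]
grip_width: 0.0599
finger_force: 32.7
```

```bash
python3 -c "
from h import *
o=bot.observe(); print(o['qpos'],o['position'],o['tool_rot'],o['grip_width'])"
```

```text
[-0.40576064  0.38219518 -0.48643295  1.74199309  0.20014475  1.06675348
 -2.45432202] [0.42955565 0.33595347 0.2882176 ] [-3.14140486e+00  1.89003271e-04  7.60466589e-02] 0.05986408121839188
```

Call:
{"method": "play_rows", "body": {
  "plan": [
    [[0, 0, 0.5], [0, 0, -0.75], 1],
    [[0, 0, 0.5], [0, 0, -0.75], 1],
    [[0, 0, 0.5], [0, 0, -0.75], 1],
    [[0, 0, 0.5], [0, 0, -0.75], 1],
    [[0, 0, 0.85], [0, 0, 0], 1],
    [[0, 0, 0.85], [0, 0, 0], 1],
    [[0, 0, 0.85], [0, 0, 0], 1],
    [[0, 0, 0.85], [0, 0, 0], 1],
    [[0, 0, 0.85], [0, 0, 0], 1],
    [[0, 0, 0.85], [0, 0, 0], 1],
    [[0, 0, 0.85], [0, 0, 0], 1],
    [[0, 0, 0.85], [0, 0, 0], 1],
    [[0, 0, 0], [0, 0, 0], 1],
    [[0, 0, 0], [0, 0, 0], 0.4],
    [[0, 0, 0], [0, 0, 0], 0],
    [[0, 0, 0], [0, 0, 0], -0.5],
    [[0, 0, 0], [0, 0, 0], -0.5]
  ]
}}

```text
clock: 13.6
position: [0.4298, 0.3349, 0.0686]
tool_rot: [-3.142, -0.001, 0.526]
force: [-0.4, 0.1, -0.2]
grip_width: 0.0638
finger_force: 0.0
```

Call:
{"method": "play_rows", "body": {
  "plan": [
    [[0, 0, 0], [0, 0, 0], -0.5],
    [[0, 0, -0.5], [0, 0, 0], -0.5],
    [[0, 0, -0.9], [0, 0, 0], -0.5],
    [[0, 0, -0.9], [0, 0, 0], -0.5],
    [[0, 0, -0.9], [0, 0, 0], -0.5],
    [[0, 0, -0.9], [0, 0, 0], -0.5],
    [[0, 0, -0.9], [0, 0, 0], -0.5],
    [[0, 0, -0.9], [0, 0, 0], -1],
    [[0, 0, -0.9], [0, 0, 0], -1],
    [[0, 0, -0.9], [0, 0, 0], -1],
    [[0, 0, 0], [0, 0, 0], -1]
  ]
}}

```text
clock: 14.98
position: [0.43, 0.3353, 0.2629]
tool_rot: [-3.141, -0.003, 0.526]
force: [-0.2, 0.8, -0.1]
grip_width: 0.0853
finger_force: 0.0
```

```bash
python3 - <<'E'
from h import *
o=bot.observe(); print(o['qpos'],o['position'],o['tool_rot'],o['grip_width'])
f=grab_frame("top"); cv2.imwrite("pics/top1.png",f["pixels"][:,:,::-1])
for t in ["tape_core","batten_offcut","waste_bin","hook_stand","dust_brush","bone_folder"]:
    for r in regions_of(t,"top")[:2]:
        P=cloud(f,r["mask"]); print(t,round(r["p"],2),np.round(np.median(P,0),3))
E
```

```text
[-0.33674224  0.42315888 -0.58307006  1.77230255  0.2688219   1.02317796
 -2.06500117] [0.42999302 0.33525188 0.26288117] [-3.14125704e+00 -2.88275239e-03  5.25784996e-01] 0.0853098799078491
tape_core 0.57 [0.429 0.331 0.06 ]
batten_offcut 0.82 [0.662 0.007 0.044]
batten_offcut 0.43 [0.429 0.331 0.06 ]
waste_bin 0.73 [0.512 0.334 0.008]
hook_stand 0.56 [ 0.473 -0.336  0.014]
dust_brush 0.82 [ 0.472 -0.169  0.018]
bone_folder 0.47 [0.714 0.232 0.088]
```

View pics/top1.png

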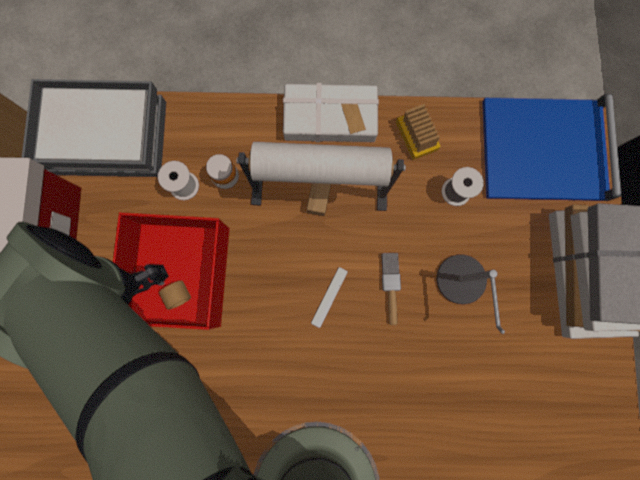

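The core is in the bin at (175,294), and the stand and everything else haven't moved. The batten's near end shows at (317,205). I'll grasp it from the robot side with the hand tilted.

Call:
{"method": "play_rows", "body": {
  "plan": [
    [[-0.367, 0.963, 0], [0, 0, 0], -1],
    [[-0.367, 0.963, 0], [0, 0, 0], -1],
    [[-0.367, 0.963, 0], [0, 0, 0], -1],
    [[-0.367, 0.963, 0], [0, 0, 0], -1],
    [[-0.367, 0.963, 0], [0, 0, 0], -1],
    [[-0.367, 0.963, 0], [0, 0, 0], -1],
    [[-0.367, 0.963, 0], [0, 0, 0], -1],
    [[-0.367, 0.963, 0], [0, 0, 0], -1],
    [[-0.367, 0.963, 0], [0, 0, 0], -1],
    [[-0.367, 0.963, 0], [0, 0, 0], -1],
    [[-0.367, 0.963, 0], [0, 0, 0], -1],
    [[-0.367, 0.963, 0], [0, 0, 0], -1],
    [[0, 0, 0], [0, 0, 0.925], -1],
    [[0, 0, 0], [0, 0, 0.925], -1],
    [[0, 0, 0], [0, 0, 0.925], -1],
    [[0, 0, 0], [0, 0, 0.925], -1],
    [[0, 0, 0], [0, 0, 0.925], -1],
    [[0, 0, 0], [0, 0, 0], -1]
  ]
}}

```text
clock: 17.58
position: [0.4793, 0.0298, 0.2606]
tool_rot: [3.141, 0.0, -0.167]
force: [0.4, 0.3, 0.2]
grip_width: 0.0852
finger_force: 0.0
```

Call:
{"method": "play_rows", "body": {
  "plan": [
    [[0, 0, 0], [0, 0.75, 0], -1],
    [[0, 0, 0], [0, 0.75, 0], -1],
    [[0, 0, 0], [0, 0.75, 0], -1],
    [[0, 0, 0], [0, 0.75, 0], -1],
    [[0, 0, 0], [0, 0.75, 0], -1],
    [[0, 0, 0], [0, 0.75, 0], -1],
    [[0, 0, 0], [0, 0.736, 0], -1],
    [[0, 0, 0], [0, 0, 0], -1],
    [[0, 0, 0], [0, 0, 0], -1]
  ]
}}

```text
clock: 18.7
position: [0.4828, 0.0238, 0.2496]
tool_rot: [3.114, -0.449, -0.16]
force: [0.2, -0.2, 0.2]
grip_width: 0.0852
finger_force: 0.0
```

```bash
cat > mv.py <<'E'
from h import *
from scipy.spatial.transform import Rotation as Rn
o=bot.observe(); R=Rn.from_euler('xyz',o['tool_rot']).as_matrix()
print(o['qpos'].round(3),o['position'].round(4),o['tool_rot'].round(3)); print("axes",R.T.round(3).tolist())
def to(T): print("to",np.round(T,4),"units",np.round(R.T@(np.array(T)-o['position'])/.025,3))
E
python3 - <<'E'
from mv import *
to([0.581,0.0225,0.113]); to([.6645,.0083,.028])
E
```

```text
[-0.641  0.13   0.353  2.296  0.498  0.37  -2.471] [0.4828 0.0238 0.2496] [ 3.114 -0.449 -0.16 ]
axes [[0.889, -0.144, 0.434], [-0.171, -0.985, 0.024], [0.424, -0.096, -0.9]]
to [0.581  0.0225 0.113 ] units [ 1.127 -0.752  6.593]
to [0.6645 0.0083 0.028 ] units [ 2.702 -0.847 11.126]
```

Call:
{"method": "play_rows", "body": {
  "plan": [
    [[0.017, -0.078, 0.7], [0, 0, 0], -1],
    [[0.017, -0.078, 0.7], [0, 0, 0], -1],
    [[0.017, -0.078, 0.7], [0, 0, 0], -1],
    [[0.017, -0.078, 0.7], [0, 0, 0], -1],
    [[0.017, -0.078, 0.7], [0, 0, 0], -1],
    [[0.017, -0.078, 0.7], [0, 0, 0], -1],
    [[0.017, -0.078, 0.7], [0, 0, 0], -1],
    [[0, 0, 0], [0, 0.56, 0], -1],
    [[0, 0, 0], [0, 0.56, 0], -1],
    [[0, 0, 0], [0, 0.56, 0], -1],
    [[0, 0, 0], [0, 0.56, 0], -1],
    [[0, 0, 0], [0, 0, 0], -1],
    [[0, 0, 0], [0, 0, 0], -1]
  ]
}}

```text
clock: 20.32
position: [0.574, 0.0423, 0.2473]
tool_rot: [3.054, -0.609, -0.141]
force: [-0.4, 0.1, -0.3]
grip_width: 0.0852
finger_force: 0.0
```

```bash
python3 - <<'E'
from mv import *
to([0.581,0.0225,0.113]); to([.6645,.0083,.028])
E
```

```text
[-1.008  0.369  0.797  2.215  0.49   0.162 -2.519] [0.574  0.0423 0.2473] [ 3.054 -0.609 -0.141]
axes [[0.812, -0.115, 0.572], [-0.19, -0.979, 0.072], [0.552, -0.167, -0.817]]
to [0.581  0.0225 0.113 ] units [-2.756  0.335  4.677]
to [0.6645 0.0083 0.028 ] units [-1.924  0.012  9.393]
```

```bash
cat > kin.py <<'E'
import numpy as np
from scipy.spatial.transform import Rotation as Rn
LO=np.array([-2.91,-.3,-1.5,.17,-1.26,.16,-2.52]);HI=np.array([2.91,2.13,1.42,2.43,4.41,1.93,2.52])
def chain(q,s=-1):
    ax='zyzyzyz'; R=Rn.identity(); out=[]
    for i,a in enumerate(ax):
        R=R*Rn.from_euler(a,q[i]*(s if a=='z' else 1)); out.append(R)
    return out
def basis(q):
    o=chain(q); return np.stack([[0,0,1.]]+[o[i].as_matrix()[:,2] for i in (1,3,5)],1)
E
python3 - <<'E'
from h import *; from kin import *
o=bot.observe()
D=[([1.20881542,.52204208,-.036336,1.59997982,.02123086,1.02108716,-.112825],[.17966,-.5983,.24472],[-3.14047,.0001,.29177]),
([-.40576,.382195,-.486433,1.741993,.200145,1.066753,-2.454322],[.42956,.33595,.28822],[-3.1414,.00019,.07605]),
([-.336742,.423159,-.58307,1.772303,.268822,1.023178,-2.065],[.43,.33525,.26288],[-3.14126,-.00288,.52578]),
(o['qpos'],o['position'],o['tool_rot'])]
A=np.vstack([basis(q) for q,_,_ in D]); b=np.concatenate([p for _,p,_ in D])
L,res,*_=np.linalg.lstsq(A,b,rcond=None); print(L,np.abs(A@L-b).max())
for q,p,r in D: print((chain(q)[-1].inv()*Rn.from_euler('xyz',r)).as_rotvec().round(3))
f=grab_frame("wrist"); c=-f["R"].T@f["t"]; R=Rn.from_euler('xyz',o['tool_rot']).as_matrix()
print("cam in tool",R.T@(c-o['position']))
E
```

```text
[0.32316412 0.60077333 0.3750624  0.41348828] 0.05391824991811989
[-0.    -0.     1.571]
[0.    0.    1.571]
[-0.    -0.     1.571]
[-0.    -0.     1.571]
cam in tool [ 0.07861945 -0.0002012  -0.12863241]
```

```bash
cat >> kin.py <<'E'
D=[([1.20881542,.52204208,-.036336,1.59997982,.02123086,1.02108716,-.112825],[.17966,-.5983,.24472]),
([-.40576,.382195,-.486433,1.741993,.200145,1.066753,-2.454322],[.42956,.33595,.28822]),
([-.336742,.423159,-.58307,1.772303,.268822,1.023178,-2.065],[.43,.33525,.26288]),
([-1.008,.369,.797,2.215,.49,.162,-2.519],[.574,.0423,.2473]),
([-.641,.13,.353,2.296,.498,.37,-2.471],[.4828,.0238,.2496])]
def basis2(q):
    o=[r.as_matrix() for r in chain(q)]
    return np.column_stack([[0,0,1.],o[1][:,2],o[1][:,0],o[3][:,2],o[3][:,0],o[5][:,2],o[5][:,0]])
A=np.vstack([basis2(q) for q,_ in D]); b=np.concatenate([p for _,p in D])
L=np.linalg.lstsq(A,b,rcond=None)[0]
C=Rn.from_rotvec([0,0,np.pi/2])
def fk(q): return basis2(q)@L, chain(q)[-1]*C
E
python3 - <<'E'
from kin import *
print(L.round(4),(A@L-b).round(4), np.linalg.svd(A)[1].round(2))
E
```

```text
[0.4696 0.6393 0.081  0.4749 0.0769 0.4394 0.1264] [ 0.0532  0.0167 -0.0147 -0.0088  0.004   0.0096 -0.0022 -0.0072  0.0071
  0.0038  0.0019 -0.0117 -0.001   0.0017  0.0096] [4.39 3.72 0.93 0.76 0.52 0.3  0.12]
```

```bash
python3 - <<'E'
s=open('kin.py').read()
s=s.replace("o[5][:,0]])","o[5][:,0],o[0][:,1],o[2][:,1],o[4][:,1]])")
open('kin.py','w').write(s)
from kin import *
print(L.round(4),np.abs(A@L-b).max().round(5), np.linalg.svd(A)[1].round(3))
E
```

```text
[ 3.198e-01  5.300e-01 -1.000e-04  4.208e-01 -2.000e-04  3.137e-01
  2.000e-04 -2.120e-02 -3.770e-02 -2.000e-04] 0.00017 [4.412 3.776 3.742 0.997 0.914 0.519 0.338 0.215 0.122 0.086]
```

```bash
cat >> kin.py <<'E'
from scipy.optimize import least_squares
def pose(yaw,tilt,flip):   # tool z forward-down by tilt from vertical
    R=Rn.from_euler('xyz',[np.pi,0,yaw])*Rn.from_rotvec([0,tilt,0])
    return R*Rn.from_rotvec([0,0,np.pi]) if flip else R
def ik(p,R,q0,w=.02):
    g=.03
    f=lambda q:np.r_[(fk(q)[0]-p)*20,(fk(q)[1].inv()*R).as_rotvec()*5,w*(np.array(q)-q0)]
    s=least_squares(f,np.clip(q0,LO+g,HI-g),bounds=(LO+g,HI-g)); P,Q=fk(s.x)
    return s.x,np.linalg.norm(P-p),(Q.inv()*R).magnitude()
E
python3 - <<'E'
from kin import *
T=np.array([.6645,.0083,.028])
for fl in (0,1):
  for th in (.3,.45,.6,.785,.95):
    for q5 in (0,3.1):
      best=min((ik(T,pose(-.168,th,fl),np.array([0,.9,0,1.7,q5,.4,q7]),.01) for q7 in (-1.8,0,1.3)),key=lambda r:r[1]*5+r[2])
      if best[1]<.004 and best[2]<.02: print("flip",fl,"tilt",th,best[0].round(2))
E
```

```text
flip 0 tilt 0.3 [-0.24  0.78  0.13  1.88  0.    0.2  -1.9 ]
flip 0 tilt 0.3 [-0.07  0.78 -0.1   1.87  0.66  0.27 -2.49]
flip 0 tilt 0.45 [-0.51  0.85  0.47  2.    4.27  0.19 -0.01]
flip 0 tilt 0.6 [-0.37  0.82  0.23  2.09  2.92  0.32  1.37]
flip 0 tilt 0.785 [-0.36  0.87  0.16  2.19  2.81  0.66  1.45]
flip 0 tilt 0.95 [-0.34  0.95  0.1   2.24  2.76  0.97  1.45]
flip 1 tilt 0.3 [-0.09  0.77 -0.08  1.87  0.62  0.26  0.68]
flip 1 tilt 0.3 [ 0.28  0.85 -0.62  1.85  1.22  0.56  0.24]
flip 1 tilt 0.45 [ 0.07  0.79 -0.33  1.97  1.68  0.36 -0.32]
flip 1 tilt 0.45 [ 0.15  0.8  -0.44  1.97  1.68  0.43 -0.28]
flip 1 tilt 0.6 [ 0.28  0.88 -0.65  2.06  2.08  0.68 -0.59]
flip 1 tilt 0.6 [-0.36  0.81  0.22  2.09  2.91  0.32 -1.75]
flip 1 tilt 0.785 [ 0.32  0.97 -0.72  2.15  2.38  0.96 -0.82]
flip 1 tilt 0.785 [-0.35  0.87  0.15  2.19  2.8   0.66 -1.68]
flip 1 tilt 0.95 [ 0.26  1.04 -0.65  2.21  2.58  1.19 -1.  ]
flip 1 tilt 0.95 [-0.33  0.95  0.08  2.24  2.75  0.97 -1.67]
```

Call:
{"method": "play_rows", "body": {
  "plan": [
    [[0, 0, 0], [0, -0.8, 0], -1],
    [[0, 0, 0], [0, -0.8, 0], -1],
    [[0, 0, 0], [0, -0.8, 0], -1],
    [[0, 0, 0], [0, -0.8, 0], -1],
    [[-0.7, 0, 0], [0, -0.8, 0], -1],
    [[-0.7, 0, 0], [0, 0, 0], -1],
    [[-0.7, 0, 0], [0, 0, 0], -1],
    [[0, 0, 0], [0, 0, 0], -1]
  ]
}}

```text
clock: 21.38
position: [0.524, 0.0488, 0.2376]
tool_rot: [3.062, -0.087, -0.192]
force: [-0.4, -0.3, -0.2]
grip_width: 0.0855
finger_force: 0.0
```

Call:
{"method": "play_rows", "body": {
  "plan": [
    [[0, 0, 0], [0, 0, -1], -1],
    [[0, 0, 0], [0, 0, -1], -1],
    [[0, 0, 0], [0, 0, -1], -1],
    [[0, 0, 0], [0, 0, -1], -1],
    [[0, 0, 0], [0, 0, -1], -1],
    [[0, 0, 0], [0, 0, -1], -1],
    [[0, 0, 0], [0, 0, -1], -1],
    [[0, 0, 0], [0, 0, -1], -1],
    [[0, 0, 0], [0, 0, -1], -1],
    [[0, 0, 0], [0, 0, -1], -1],
    [[0, 0, 0], [0, 0, -1], -1],
    [[0, 0, 0], [0, 0, -1], -1],
    [[0, 0, 0], [0, 0, -1], -1],
    [[0, 0, 0], [0, 0, -1], -1],
    [[0, 0, 0], [0, 0, -1], -1],
    [[0, 0, 0], [0, 0, -1], -1],
    [[0, 0, 0], [0, 0, -1], -1],
    [[0, 0, 0], [0, 0, -1], -1],
    [[0, 0, 0], [0, 0, -1], -1],
    [[0, 0, 0], [0, 0, -1], -1]
  ]
}}

```text
clock: 23.88
position: [0.5254, 0.0488, 0.2378]
tool_rot: [-3.075, 0.098, 2.813]
force: [-0.1, -0.6, -0.7]
grip_width: 0.0857
finger_force: 0.0
```

```bash
python3 - <<'E'
from mv import *
E
```

```text
[ 0.061  0.375 -0.425  1.896  0.342  0.894  0.689] [0.5254 0.0488 0.2378] [-3.075  0.098  2.813]
axes [[-0.942, 0.321, -0.098], [0.328, 0.942, -0.066], [0.071, -0.094, -0.993]]
```

```bash
python3 - <<'E'
from mv import *; from kin import *
q=o['qpos']
for p in ([.525,.049,.238],[.57,.02,.15]):
  qq=q
  for th in (.1,.2,.3,.4,.5,.6,.65):
    qq,e,a=ik(np.array(p),pose(-.168,th,1),qq,.02)
    print(p,th,qq.round(2),round(e,4),round(a,3))
to([.57,.02,.15])
print("turn units",((Rn.from_matrix(R).inv()*pose(-.168,.1,1)).as_rotvec()/.15).round(2))
E
```

```text
[ 0.061  0.375 -0.425  1.896  0.342  0.894  0.689] [0.5254 0.0488 0.2378] [-3.075  0.098  2.813]
axes [[-0.942, 0.321, -0.098], [0.328, 0.942, -0.066], [0.071, -0.094, -0.993]]
[0.525, 0.049, 0.238] 0.1 [ 0.16  0.36 -0.49  1.92  0.29  0.83  0.91] 0.0 0.0
[0.525, 0.049, 0.238] 0.2 [ 0.13  0.32 -0.47  2.    0.36  0.71  0.84] 0.0 0.0
[0.525, 0.049, 0.238] 0.3 [ 0.08  0.28 -0.43  2.07  0.47  0.59  0.72] 0.0 0.0
[0.525, 0.049, 0.238] 0.4 [ 0.    0.25 -0.37  2.15  0.63  0.49  0.54] 0.0 0.0
[0.525, 0.049, 0.238] 0.5 [-0.09  0.22 -0.29  2.23  0.9   0.4   0.25] 0.0 0.0
[0.525, 0.049, 0.238] 0.6 [-0.15  0.21 -0.27  2.3   1.31  0.38 -0.18] 0.0 0.0
[0.525, 0.049, 0.238] 0.65 [-0.15  0.22 -0.29  2.34  1.52  0.4  -0.4 ] 0.0 0.0
[0.57, 0.02, 0.15] 0.1 [ 0.17  0.55 -0.44  1.9   0.42  0.69  0.88] 0.0 0.0
[0.57, 0.02, 0.15] 0.2 [ 0.12  0.51 -0.39  1.98  0.5   0.56  0.78] 0.0 0.0
[0.57, 0.02, 0.15] 0.3 [ 0.02  0.47 -0.28  2.06  0.62  0.41  0.64] 0.0 0.0
[0.57, 0.02, 0.15] 0.4 [-0.16  0.45 -0.07  2.15  0.8   0.25  0.43] 0.0 0.0
[0.57, 0.02, 0.15] 0.5 [-0.14  0.44 -0.14  2.22  1.5   0.25 -0.28] 0.0 0.0
[0.57, 0.02, 0.15] 0.6 [ 0.01  0.46 -0.35  2.28  1.92  0.42 -0.7 ] 0.0 0.0
[0.57, 0.02, 0.15] 0.65 [ 0.04  0.48 -0.41  2.31  2.05  0.5  -0.82] 0.0 0.0
to [0.57 0.02 0.15] units [-1.709 -0.269  3.724]
turn units [-0.55 -0.05 -1.07]
```

Call:
{"method": "play_rows", "body": {
  "plan": [
    [[0, 0, 0], [-0.27, -0.03, -0.53], -1],
    [[0, 0, 0], [-0.27, -0.03, -0.53], -1],
    [[0, 0, 0], [0, -0.42, 0], -1],
    [[0, 0, 0], [0, -0.42, 0], -1],
    [[0, 0, 0], [0, -0.42, 0], -1],
    [[0, 0, 0], [0, -0.42, 0], -1],
    [[0, 0, 0], [0, -0.42, 0], -1],
    [[0, 0, 0], [0, -0.42, 0], -1],
    [[0, 0, 0], [0, -0.42, 0], -1],
    [[0, 0, 0], [0, -0.42, 0], -1],
    [[0, 0, 0], [0, 0, 0], -1],
    [[0, 0, 0], [0, 0, 0], -1]
  ]
}}

```text
clock: 25.38
position: [0.5252, 0.0491, 0.2379]
tool_rot: [-3.139, 0.6, 2.97]
force: [-1.0, 0.0, -0.2]
grip_width: 0.085
finger_force: 0.0
```

```bash
python3 - <<'E'
from mv import *; from kin import *
T=np.array([.6645,.0083,.028]); Rt=pose(-.168,.6,1); z=Rt.as_matrix()[:,2]
print("turn units",((Rn.from_matrix(R).inv()*Rt).as_rotvec()/.15).round(2))
to(T-.1*z)
q=o['qpos']
for s in (.1,.05,0):
    q,e,a=ik(T-s*z,Rt,q,.02); print(s,q.round(2),round(e,4),round(a,3))
E
```

```text
[-0.258  0.211 -0.149  2.305  1.289  0.357 -0.177] [0.5252 0.0491 0.2379] [-3.139  0.6    2.97 ]
axes [[-0.813, 0.141, -0.565], [0.173, 0.985, -0.003], [0.556, -0.099, -0.825]]
turn units [-0.03 -0.   -0.02]
to [0.6088 0.0177 0.1105] units [-0.019 -0.646  6.188]
0.1 [ 0.08  0.6  -0.42  2.2   2.    0.48 -0.71] 0.0 0.0
0.05 [ 0.11  0.71 -0.43  2.14  2.09  0.52 -0.75] 0.0 0.0
0 [ 0.13  0.82 -0.43  2.07  2.16  0.55 -0.77] 0.0 0.0
```

Tracking is exact now. Next is the pre-grasp point, then a wrist look.

Call:
{"method": "play_rows", "body": {
  "plan": [
    [[0, -0.065, 0.62], [0, 0, 0], -1],
    [[0, -0.065, 0.62], [0, 0, 0], -1],
    [[0, -0.065, 0.62], [0, 0, 0], -1],
    [[0, -0.065, 0.62], [0, 0, 0], -1],
    [[0, -0.065, 0.62], [0, 0, 0], -1],
    [[0, -0.065, 0.62], [0, 0, 0], -1],
    [[0, -0.065, 0.62], [0, 0, 0], -1],
    [[0, -0.065, 0.62], [0, 0, 0], -1],
    [[0, -0.065, 0.62], [0, 0, 0], -1],
    [[0, -0.065, 0.62], [0, 0, 0], -1],
    [[0, 0, 0], [0, 0, 0], -1],
    [[0, 0, 0], [0, 0, 0], -1]
  ]
}}

```text
clock: 26.88
position: [0.6083, 0.0174, 0.1103]
tool_rot: [-3.139, 0.601, 2.969]
force: [-0.5, -0.3, -0.3]
grip_width: 0.0854
finger_force: 0.0
```

```bash
python3 - <<'E'
from mv import *; from kin import *
T=np.array([.6645,.0083,.028]); to(T)
print("turn units",((Rn.from_matrix(R).inv()*pose(-.168,.6,1)).as_rotvec()/.15).round(2))
f=grab_frame("wrist"); g=grab_frame("scene")
b=cv2.resize(g["pixels"][200:410,220:500,::-1],(640,480))
cv2.imwrite("pics/w3.png",cv2.resize(np.hstack([f["pixels"][:,:,::-1],b]),(800,300)))
E
```

```text
[-0.055  0.581 -0.246  2.207  2.082  0.411 -0.84 ] [0.6083 0.0174 0.1103] [-3.139  0.601  2.969]
axes [[-0.813, 0.142, -0.566], [0.173, 0.985, -0.002], [0.557, -0.1, -0.825]]
to [0.6645 0.0083 0.028 ] units [-0.014  0.038  4.004]
turn units [-0.04  0.01 -0.02]
```

View pics/w3.png

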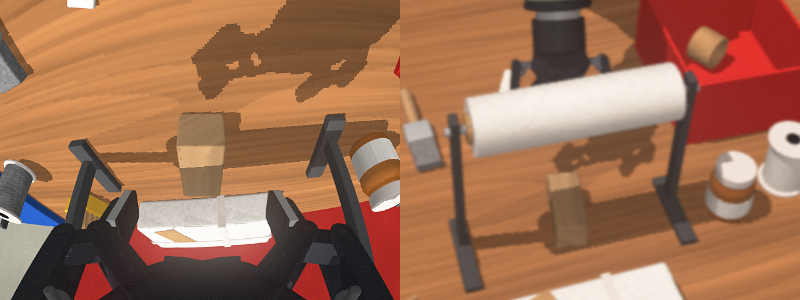

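On the left, the batten at (202,150) is centred between the pads at (122,215) and (285,215). On the right, the hand is on the robot side of the roll, well clear of it. I'll advance along the tool axis.

Call:
{"method": "play_rows", "body": {
  "plan": [
    [[0, 0, 0.5], [0, 0, 0], -1],
    [[0, 0, 0.5], [0, 0, 0], -1],
    [[0, 0, 0.5], [0, 0, 0], -1],
    [[0, 0, 0.5], [0, 0, 0], -1],
    [[0, 0, 0.5], [0, 0, 0], -1],
    [[0, 0.02, 0.5], [0, 0, 0], -1],
    [[0, 0.02, 0.5], [0, 0, 0], -1],
    [[0, 0, 0.5], [0, 0, 0], -1],
    [[0, 0, 0], [0, 0, 0], -1],
    [[0, 0, 0], [0, 0, 0], -1]
  ]
}}

```text
clock: 28.22
position: [0.664, 0.009, 0.0277]
tool_rot: [-3.139, 0.601, 2.97]
force: [-0.4, -0.9, 0.4]
grip_width: 0.0855
finger_force: 0.0
```

Call:
{"method": "play_rows", "body": {
  "plan": [
    [[0, 0, 0], [0, 0, 0], 0],
    [[0, 0, 0], [0, 0, 0], 0.4],
    [[0, 0, 0], [0, 0, 0], 0.7],
    [[0, 0, 0], [0, 0, 0], 1],
    [[0, 0, 0], [0, 0, 0], 1],
    [[0, 0, 0], [0, 0, 0], 1],
    [[0, 0, 0], [0, 0, 0], 1],
    [[0, 0, 0], [0, 0, 0], 1],
    [[0, 0, 0], [0, 0, 0], 1],
    [[0, 0, 0], [0, 0, 0], 1]
  ],
  "newtons": 60
}}

```text
clock: 29.48
position: [0.6642, 0.009, 0.0281]
tool_rot: [-3.139, 0.602, 2.97]
force: [-4.3, -0.3, 8.3]
grip_width: 0.0444
finger_force: 61.8
```

Call:
{"method": "play_rows", "body": {
  "plan": [
    [[-0.14, 0, -0.2], [0, 0, 0], 1],
    [[-0.14, 0, -0.2], [0, 0, 0], 1],
    [[-0.14, 0, -0.2], [0, 0, 0], 1],
    [[0, 0, 0], [0, 0, 0], 1],
    [[0.35, -0.075, -0.24], [0, 0, 0], 1],
    [[0.6, -0.13, -0.41], [0, 0, 0], 1],
    [[0.6, -0.13, -0.41], [0, 0, 0], 1],
    [[0.6, -0.13, -0.41], [0, 0, 0], 1],
    [[0.6, -0.13, -0.41], [0, 0, 0], 1],
    [[0.6, -0.13, -0.41], [0, 0, 0], 1],
    [[0.6, -0.13, -0.41], [0, 0, 0], 1],
    [[0.6, -0.13, -0.41], [0, 0, 0], 1],
    [[0, 0, 0], [0, 0, 0], 1],
    [[0, 0, 0], [0, 0, 0], 1]
  ]
}}

```text
clock: 31.22
position: [0.5246, 0.0085, 0.0457]
tool_rot: [-3.139, 0.601, 2.97]
force: [0.3, 0.3, -1.6]
grip_width: 0.0442
finger_force: 61.0
```

```bash
python3 - <<'E'
from mv import *; from kin import *
q=o['qpos']; print(o['grip_width'])
f=grab_frame("scene")
for r in regions_of("batten_offcut","scene")[:2]: 
    P=cloud(f,r["mask"]); print(round(r["p"],2),np.percentile(P,[3,50,97],axis=0).round(3))
def seq(pts,Rt,q):
    for p in pts:
        q,e,a=ik(np.array(p),Rt,q,.02); print(p,q.round(2),round(e,4),round(a,3))
    return q
p=o['position']
seq([p+[0,0,.1],p+[0,0,.2],[.5,.1,.26],[.5,.2,.26],[.5,.34,.26]],Rn.from_matrix(R),q)
to(p+[0,0,.21])
E
```

```text
[ 0.077  0.723 -0.446  2.41   2.356  0.723 -1.126] [0.5246 0.0085 0.0457] [-3.139  0.601  2.97 ]
axes [[-0.812, 0.141, -0.566], [0.172, 0.985, -0.002], [0.557, -0.099, -0.825]]
0.04418267329632446
0.62 [[ 0.582 -0.023  0.021]
 [ 0.59  -0.002  0.044]
 [ 0.596  0.019  0.065]]
[0.52464454 0.00847107 0.14573306] [-0.    0.43 -0.34  2.39  2.08  0.44 -0.88] 0.0 0.0
[0.52464454 0.00847107 0.24573306] [ 0.11  0.2  -0.44  2.3   1.3   0.36 -0.08] 0.0 0.0
[0.5, 0.1, 0.26] [-0.05  0.18 -0.55  2.28  1.17  0.54 -0.17] 0.0 0.0
[0.5, 0.2, 0.26] [-0.23  0.27 -0.62  2.18  1.14  0.73 -0.3 ] 0.0 0.0
[0.5, 0.34, 0.26] [-0.47  0.43 -0.65  1.96  1.1   0.95 -0.38] 0.0 0.0
to [0.5246 0.0085 0.2557] units [-4.753 -0.016 -6.926]
```

Call:
{"method": "play_rows", "body": {
  "plan": [
    [[-0.48, 0, -0.7], [0, 0, 0], 1],
    [[-0.48, 0, -0.7], [0, 0, 0], 1],
    [[-0.48, 0, -0.7], [0, 0, 0], 1],
    [[-0.48, 0, -0.7], [0, 0, 0], 1],
    [[-0.48, 0, -0.7], [0, 0, 0], 1],
    [[-0.48, 0, -0.7], [0, 0, 0], 1],
    [[-0.48, 0, -0.7], [0, 0, 0], 1],
    [[-0.48, 0, -0.7], [0, 0, 0], 1],
    [[-0.48, 0, -0.7], [0, 0, 0], 1],
    [[0, 0, 0], [0, 0, 0], 1],
    [[0, 0, 0], [0, 0, 0], 1]
  ]
}}

```text
clock: 32.7
position: [0.5244, 0.0089, 0.2362]
tool_rot: [-3.139, 0.601, 2.97]
force: [-0.5, -0.5, -1.0]
grip_width: 0.0442
finger_force: 61.2
```

Call:
{"method": "play_rows", "body": {
  "plan": [
    [[0.178, 0.918, -0.124], [0, 0, 0], 1],
    [[0.178, 0.918, -0.124], [0, 0, 0], 1],
    [[0.178, 0.918, -0.124], [0, 0, 0], 1],
    [[0.178, 0.918, -0.124], [0, 0, 0], 1],
    [[0.178, 0.918, -0.124], [0, 0, 0], 1],
    [[0.178, 0.918, -0.124], [0, 0, 0], 1],
    [[0.178, 0.918, -0.124], [0, 0, 0], 1],
    [[0.178, 0.918, -0.124], [0, 0, 0], 1],
    [[0.178, 0.918, -0.124], [0, 0, 0], 1],
    [[0.178, 0.918, -0.124], [0, 0, 0], 1],
    [[0.178, 0.918, -0.124], [0, 0, 0], 1],
    [[0.178, 0.918, -0.124], [0, 0, 0], 1],
    [[0.178, 0.918, -0.124], [0, 0, 0], 1],
    [[0.178, 0.918, -0.124], [0, 0, 0], 1],
    [[0, 0, 0], [0, 0.5, 0], 1],
    [[0, 0, 0], [0, 0.5, 0], 1],
    [[0, 0, 0], [0, 0.5, 0], 1],
    [[0, 0, 0], [0, 0.5, 0], 1],
    [[0, 0, 0], [0, 0, 0], 1],
    [[0, 0, 0], [0, 0, 0], 1]
  ]
}}

```text
clock: 35.2
position: [0.5046, 0.3388, 0.2362]
tool_rot: [-3.139, 0.302, 2.97]
force: [-0.4, 0.8, -1.2]
grip_width: 0.0444
finger_force: 61.2
```

```bash
python3 - <<'E'
from mv import *; from kin import *
print(o['grip_width'])
to([.505,.338,.07])
q=o['qpos']
for z in (.2,.15,.1,.07):
    q,e,a=ik(np.array([.505,.338,z]),Rn.from_matrix(R),q,.02); print(z,q.round(2),round(e,4),round(a,3))
g=grab_frame("scene"); P=cloud(g); 
cv2.imwrite("pics/s3.png",g["pixels"][:,:,::-1])
E
```

```text
[-0.472  0.455 -0.469  1.82   0.631  0.859  0.106] [0.5046 0.3388 0.2362] [-3.139  0.302  2.97 ]
axes [[-0.941, 0.163, -0.298], [0.172, 0.985, -0.003], [0.293, -0.054, -0.955]]
0.04441405709820344
to [0.505 0.338 0.07 ] units [ 1.958 -0.009  6.353]
0.2 [-0.49  0.5  -0.44  1.86  0.68  0.79  0.05] 0.0 0.0
0.15 [-0.53  0.57 -0.4   1.89  0.77  0.71 -0.05] 0.0 0.0
0.1 [-0.57  0.64 -0.34  1.92  0.86  0.62 -0.15] 0.0 0.0
0.07 [-0.6   0.69 -0.3   1.93  0.92  0.57 -0.22] 0.0 0.0
```

View pics/s3.png

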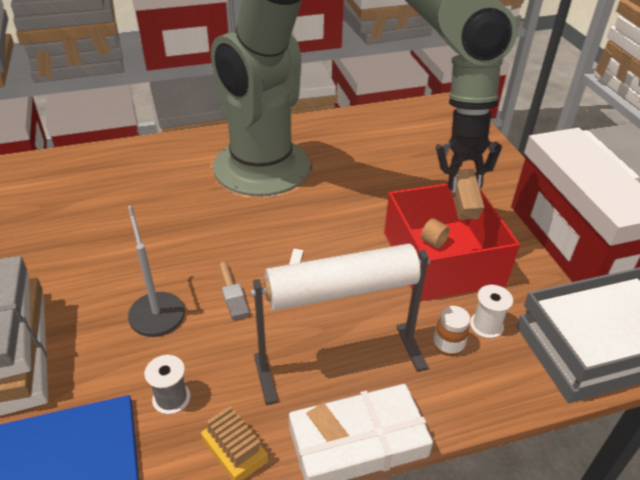

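The batten is held over the bin at (468,195). The core is at (435,233) in the bin and seems to have rolled, so I'll locate it before lowering.

```bash
python3 - <<'E'
from h import *
f=grab_frame("scene")
for r in regions_of("tape_core","scene")[:2]:
    P=cloud(f,r["mask"]); print(round(r["p"],2),np.round(r["box"]),np.percentile(P,[3,50,97],axis=0).round(3))
E
```

```text
0.86 [419. 216. 449. 247.] [[0.411 0.305 0.014]
 [0.435 0.328 0.052]
 [0.459 0.368 0.068]]
0.36 [220. 263. 253. 323.] [[ 0.378 -0.188  0.004]
 [ 0.483 -0.171  0.019]
 [ 0.538 -0.15   0.024]]
```

Call:
{"method": "play_rows", "body": {
  "plan": [
    [[0.22, 0, 0.8], [0, 0, 0], 1],
    [[0.22, 0, 0.8], [0, 0, 0], 1],
    [[0.22, 0, 0.8], [0, 0, 0], 1],
    [[0.22, 0, 0.8], [0, 0, 0], 1],
    [[0.22, 0, 0.8], [0, 0, 0], 1],
    [[0.22, 0, 0.8], [0, 0, 0], 1],
    [[0.22, 0, 0.8], [0, 0, 0], 1],
    [[0.22, 0, 0.8], [0, 0, 0], 1],
    [[0, 0, 0], [0, 0, 0], 1],
    [[0, 0, 0], [0, 0, 0], 1]
  ]
}}

```text
clock: 36.6
position: [0.5101, 0.3373, 0.0707]
tool_rot: [-3.139, 0.301, 2.969]
force: [1.3, 0.1, -1.3]
grip_width: 0.0439
finger_force: 61.2
```

Call:
{"method": "play_rows", "body": {
  "plan": [
    [[0, 0, 0], [0, 0, 0], 0.2],
    [[0, 0, 0], [0, 0, 0], 0],
    [[0, 0, 0], [0, 0, 0], -0.4],
    [[0, 0, 0], [0, 0, 0], -0.4],
    [[0, 0, 0], [0, 0, 0], -0.4],
    [[0, 0, 0], [0, 0, 0], -0.4],
    [[0, 0, -0.5], [0, 0, 0], -0.4],
    [[-0.2, 0, -0.8], [0, 0, 0], -0.4],
    [[-0.2, 0, -0.8], [0, 0, 0], -0.4],
    [[-0.2, 0, -0.8], [0, 0, 0], -0.4],
    [[-0.2, 0, -0.8], [0, 0, 0], -0.4],
    [[-0.2, 0, -0.8], [0, 0, 0], -0.4],
    [[-0.2, 0, -0.8], [0, 0, 0], -0.4],
    [[-0.2, 0, -0.8], [0, 0, 0], -0.4],
    [[-0.2, 0, -0.8], [0, 0, 0], -0.4],
    [[0, 0, 0], [0, 0, 0], -0.4],
    [[0, 0, 0], [0, 0, 0], -0.4]
  ]
}}

```text
clock: 38.72
position: [0.4974, 0.3395, 0.247]
tool_rot: [-3.139, 0.301, 2.969]
force: [0.2, -0.3, 0.3]
grip_width: 0.0596
finger_force: 0.0
```

```bash
python3 - <<'E'
from mv import *
print(o['force'],o['grip_width'],o['clock'])
for n in ("scene","top"):
    f=grab_frame(n)
    for t in ["tape_core","batten_offcut","waste_bin","hook_stand","spool_a","paste_jar","dust_brush"]:
        for r in regions_of(t,n)[:2]:
            if r["p"]>.4:
                P=cloud(f,r["mask"]); print(n,t,round(r["p"],2),np.percentile(P,[3,50,97],axis=0).round(3).tolist())
    if n=="scene": cv2.imwrite("pics/s4.png",f["pixels"][:,:,::-1])
E
```

```text
[-0.472  0.435 -0.478  1.82   0.614  0.878  0.113] [0.4974 0.3395 0.247 ] [-3.139  0.301  2.969]
axes [[-0.941, 0.164, -0.296], [0.172, 0.985, -0.003], [0.291, -0.054, -0.955]]
[ 0.21647273 -0.29749381  0.34208104] 0.059646713847483476 38.725
scene tape_core 0.83 [[0.415, 0.306, 0.021], [0.435, 0.326, 0.055], [0.459, 0.367, 0.069]]
scene tape_core 0.52 [[0.668, -0.155, 0.011], [0.706, -0.003, 0.253], [0.747, 0.163, 0.275]]
scene batten_offcut 0.7 [[0.457, 0.317, 0.011], [0.491, 0.336, 0.052], [0.518, 0.382, 0.057]]
scene batten_offcut 0.6 [[0.401, -0.39, 0.004], [0.485, -0.34, 0.016], [0.534, -0.287, 0.207]]
scene waste_bin 0.77 [[0.361, 0.23, 0.006], [0.462, 0.363, 0.075], [0.603, 0.448, 0.132]]
scene hook_stand 0.88 [[0.376, -0.389, 0.002], [0.485, -0.34, 0.016], [0.535, -0.288, 0.207]]
scene spool_a 0.88 [[0.669, 0.31, 0.004], [0.711, 0.332, 0.073], [0.73, 0.37, 0.095]]
scene spool_a 0.86 [[0.667, -0.366, 0.003], [0.713, -0.333, 0.088], [0.729, -0.303, 0.094]]
scene paste_jar 0.93 [[0.704, 0.207, 0.011], [0.74, 0.228, 0.068], [0.755, 0.261, 0.094]]
scene dust_brush 0.65 [[0.383, -
[... 168 characters left out ...]
 0.69 [[0.402, 0.307, 0.011], [0.428, 0.331, 0.06], [0.455, 0.359, 0.067]]
top batten_offcut 0.8 [[0.47, 0.307, 0.013], [0.517, 0.33, 0.05], [0.562, 0.356, 0.055]]
top waste_bin 0.7 [[0.364, 0.226, 0.003], [0.472, 0.339, 0.009], [0.596, 0.446, 0.131]]
top hook_stand 0.66 [[0.398, -0.386, 0.009], [0.473, -0.336, 0.014], [0.529, -0.288, 0.205]]
top spool_a 0.86 [[0.667, 0.31, 0.003], [0.692, 0.334, 0.089], [0.727, 0.371, 0.094]]
top spool_a 0.67 [[0.665, -0.363, 0.001], [0.691, -0.326, 0.088], [0.727, -0.302, 0.093]]
top paste_jar 0.85 [[0.691, 0.207, 0.009], [0.714, 0.232, 0.088], [0.747, 0.263, 0.093]]
top dust_brush 0.74 [[0.379, -0.186, 0.007], [0.472, -0.17, 0.018], [0.534, -0.15, 0.022]]
```

View pics/s4.png

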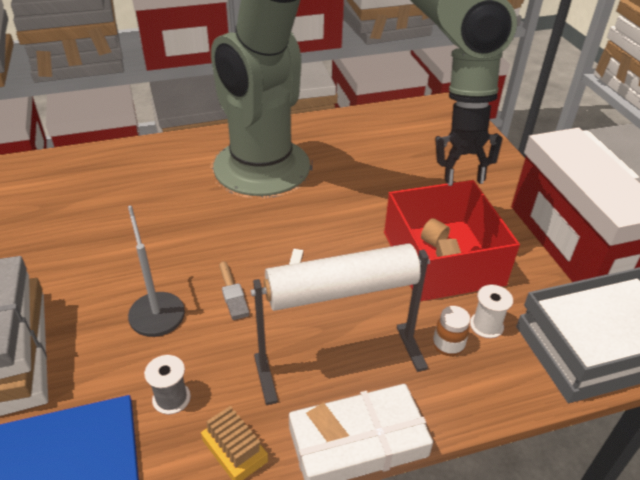

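The core at (435,233) and the batten at (450,250) both lie flat in the bin, and the open hand is clear above it. The stand, reels, jar and brush measure the same as at the start, and the folder, only partly in view, shows no change. I'll hand the job in.

```bash
python3 -c "
from workcell import bot
print(bot.job_done())"
```

```text
the job is handed in; nothing more can be done
None
```

The tape core and the batten offcut are both in the red bin, nothing else on the bench moved measurably, and I handed the job in at about 39 s; it returned no verdict.

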